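Carry a freshly oiled spindle to the drying stand on its tray

TASK

A freshly oiled turned spindle lies loose on a carrying tray and must not be touched. Lift the tray by its cross handle, carry it over to the drying stand and, with the tray still held clear above the stand, keep the spindle in the middle of the tray (within about 3 cm of the line under the handle) and almost still for about three seconds; then set the tray down gently and squarely, wholly on the stand, let go and move the hand away, with the spindle lying still near the middle (within about 4 cm). The spindle rolls easily and the handle is soft-mounted, so the tray sags towards it: it must never touch the end boards of the tray or come off it, and the other things on the bench are to be left alone.

Things in the scene. Friction and masses are not known exactly. Their poses are not given: they have to be found in the camera images.
- tray: Loose plywood carrying tray, 162 mm wide (its x), 312 mm long (its y), about 0.4 kg in all (uncertain). Origin: centre of its underside; z up. Flat floor, 8 mm thick. Side walls 6 mm thick at x = +-78 mm, 20 mm high in all. A cross handle along x bridges the middle. Starts level on the bench; the spindle rolls along the tray's y.
- tray_handle (a point): Grip point: middle of the tray's cross handle, 138 mm above the tray's underside; axes as the tray's. The handle is a flat-sided wooden bar along x, 182 mm long, 18 mm thick (y), from z = 121 to 151 mm above the underside, on two posts 10 x 14 mm at x = +-86 mm. Grip it from above across its 18 mm; the spindle passes below the fingers with 30 mm to spare.
- handle (a joint): Tilt of the handle relative to the tray (rad) about the tray's x, 0 when square. The posts are bolted to the side walls through rubber bushes, 14 mm above the underside, that give: spring of 8 N m/rad. When the tray is held, a spindle off the middle makes the tray sag on that side by about 0.4 rad per metre of offset, so the spindle runs away unless the hand tilts against it.
- spindle: Loose dark wood dumbbell: two 80 mm balls, centres 60 mm apart, on a 36 mm shank, 140 mm long, about 0.3 kg. Origin: its centre; x along its length, y and z turn as it rolls. Lies across the tray (along tray x), centre 48 mm above the tray's underside, at rest 40 to 65 mm off the middle on the tray's +y side. Rolling resistance as a slope of about 0.012 rad.
- tray_middle (a point): Middle of the tray's floor, under the handle, 8 mm above the underside; axes as the tray's. The spindle's acceleration along tray y relative to the tray is about 0.73 x (g x downward slope - the tray's own acceleration along y). The spindle is in the middle when its centre has tray y = 0.
- end_left: End board of the tray on its +y end, 150 mm by 6 mm, 52 mm high, centred at y = +153 mm of the tray; origin at the centre of its lower edge. The spindle's balls touch it when the spindle's centre is at y = +110 mm of the tray.
- end_right: End board on the tray's -y end, the same at y = -153 mm; the spindle touches it at y = -110 mm.
- stand: Drying stand: a fixed low dark slatted wooden platform, 222 mm along its own x, 372 mm along its own y, level top 40 mm above the bench. Origin: centre of its underside. The tray goes on it with long sides parallel (either way round).
- mallet: Bystander: turned carver's mallet standing upright, 88 mm across, 240 mm tall; origin at the centre of its underside.
- gouge: Bystander: carving gouge lying on the bench, 235 mm long along its own x, 22 mm high; origin on the bench under its ferrule: handle 120 mm to -x, blade 115 mm to +x.
- oil_jar: Bystander: closed glass jar of oil, 64 mm across, 75 mm high; origin at the centre of its underside.
Not all that is in view belongs to the job. What is shaped like the spindle but purple is not meant.

How it is judged:
By the outcome, as a careful person would: the job done as asked, in the order asked, and still so for the second after the job is handed in, with the robot touching nothing.
It also fails if it takes over 72 s, if anything falls off the work surface, if the arm or the gripper's body presses on something with over 40 N, if the wrist force passes 120 N, or if a joint passes its speed limit or range.

ROBOT

A 7-joint arm with a two-finger parallel gripper is mounted at the origin on the work surface. World frame = base frame: x ahead of the robot, y to its left, z up, the work surface at z = 0. Lengths are in m, angles in rad, forces in N, time in s.
With the tool pointing down it reaches from about 0.425 to 0.925 m from the base axis. Payload 6.8 kg.
Tool frame: the origin (TCP) lies midway between the tips of the shut fingers; the grasp point (between the pads) lies 19 mm behind it; x points along the fingers, y is the direction in which the jaws open and shut, and the axes are right-handed (so a half turn about x gives the same grasp; the last joint's range is limited). The gripper opens to 85 mm and grips with 20 to 120 N. Pads are 22 mm wide; open, the fingers measure 114 mm over their backs; the gripper's body (76 mm by 85 mm) begins 54 mm behind the grasp point. The pads swing forward as they close: fully open they stand 13 mm farther back than shut.
Start: joints at [-1.33, 0.477, 0.022, 1.555, -0.011, 1.109, -0.083], TCP at [0.231, 0.634, 0.211] pointing down, gripper open.
Joint ranges: [-2.96, 2.96], [-0.34, 2.1], [-1.41, 1.46], [0.24, 2.44], [-1.37, 4.51], [0.17, 1.92], [-2.96, 2.96]. Speed limits (rad/s): [2.39, 2.39, 3.14, 3.14, 3.14, 3.14, 3.14].

INTERFACE

Orientations are given as a rotation vector (axis times angle).
In Python, from bench import r gives the robot as it stands.
- The arm moves only by the tool carry_out, never from a script. Its argument "targets" is one flat list of numbers, 7 for each row, row after row: the finger opening in m, from 0 to 0.0854, then the shift along the tool's x, y, z in m, then the turn, a rotation vector about the tool's x, y, z in units of 5 degrees (1.0 is 5 degrees). A call has 1 to 12 rows; each row is the pose to reach, as a shift and turn from the pose measured when the call began, along the tool's axes at that moment; what a row does not reach only later rows make up. A row lasts 1/8 s, in which the tool goes at most 62.5 mm and 10.7 degrees, less where a joint would pass 70% of its speed; a pose out of reach is approached as far as the arm can. A call with a gripper value outside its range is refused whole. The fingers move at their own pace and stop on an object; "squeeze" is the grip in N (left out, the last holds). Time passes only in rows, so rows that repeat a pose let the fingers close. It gives the time, the measured TCP pose, the force and the opening at its end, in the units of the state.
- r.get_obs(): the state, without advancing time (a new reading comes with each control period).
- r.grab_frame(name): name is "scene" or "top" or "wrist"; returns the picture (480x640x3 uint8, blue, green, red); there is no depth.
- r.camera_info(name): a dict with "fx", "fy", "cx", "cy" (pixels), "xyz" and "orientation" of the camera in the world. Camera axes: x right, y up, looking along -z (the intrinsics and any distortion apply to the point x, -y, -z); pixel columns grow to the right and rows downward; lengths in m; the calibration is good to about 2 mm. The wrist camera is an equidistant fisheye: a pixel r from the principal point sees the ray r / f radians off the axis. A picture is of the moment at which its call begins: read the wrist's pose just before it. camera_info takes no time and is no camera call; for the wrist camera it gives the pose at the moment of the call.
- r.hand_in(): hands the job in, once; it reports no verdict.
The state is a dict: "clock": time; "joints": joint angles; "qvel": joint speeds; "tau": joint torques, N m; "tcp_pos": TCP position; "orientation": TCP orientation; "contact_force": force on the tool from outside, world axes, zero at the start; "moment": the same for the moment, N m; "grip_width": finger opening in m.
Only numpy, scipy, OpenCV 4.12 (cv2) and the standard library are available. Lean on these libraries where they do the work, as an engineer would, in place of code of your own. Each camera call takes 0.05 s, during which the arm holds its last target. There are 200 camera calls.

## Working session

There is one attempt and no reset: what is moved stays moved. The work goes in short steps, Python scripts to look and compute and a tool call to move; the robot and the scene stay as the last step left them, time stands still between calls to the robot, and variables do not carry over. Pictures are saved under pics/ and viewed, about 8 in all and at most 12, crops included, and the job is handed in when it is done.

Besides the shell and the picture viewer there is one more tool, called by a JSON object that holds its "name" and its "arguments". carry_out: Moves the arm, as the interface text tells. Its arguments: {"type":"object","properties":{"targets":{"type":"array","items":{"type":"number"}},"squeeze":{"type":"number"}},"required":["targets"]}

```bash
mkdir -p pics; ls; cat > h.py <<'E'
import numpy as np, cv2
from scipy.spatial.transform import Rotation as R
from bench import r
def pose(): 
    o=r.get_obs(); return o,np.array(o['tcp_pos']),R.from_rotvec(o['orientation'])
def ray(ci,uv):
    uv=np.atleast_2d(np.float64(uv)); d=np.stack([(uv[:,0]-ci['cx'])/ci['fx'],-(uv[:,1]-ci['cy'])/ci['fy'],-np.ones(len(uv))],1)
    o=np.array(ci['orientation']); 
    Rm=R.from_rotvec(o)if o.shape==(3,) else R.from_matrix(o)
    return np.array(ci['xyz']),Rm.apply(d)
def onz(ci,uv,z):
    c,d=ray(ci,uv); return c+d*((z-c[2])/d[:,2])[:,None]
E
python3 - <<'E'
from h import *
print(r.get_obs())
for n in("scene","top"):
    print(n,r.camera_info(n)); cv2.imwrite(f'pics/{n}0.png',r.grab_frame(n))
print(r.camera_info("wrist"))
E
```

```text
pics
{'clock': 0.0, 'joints': array([-1.33011278,  0.47783987,  0.02233559,  1.556474  , -0.01151381,
        1.10931674, -0.08309934]), 'qvel': array([ 0.00117937, -0.00197853, -0.00136994,  0.00170149, -0.00057423,
        0.00012167, -0.00037243]), 'tau': array([-1.85163117e-03, -5.96444213e+01,  1.60719831e+00, -2.81203634e+01,
        1.24243877e-02,  9.26003850e-03, -8.70439806e-06]), 'tcp_pos': array([0.23047372, 0.63374009, 0.2096895 ]), 'orientation': array([ 0.27217719,  1.55361923, -0.27517288]), 'contact_force': array([ 0.2807562 , -1.21428579, -0.60816964]), 'moment': array([-0.00519596,  0.01166724,  0.02623292]), 'grip_width': 0.085498570825521}
scene {'fx': 452.6797059698004, 'fy': 452.6797059698004, 'cx': 323.1524889378961, 'cy': 239.4195417200576, 'xyz': array([1.4926594 , 0.10274127, 0.82046809]), 'orientation': array([0.68056727, 0.74202003, 1.49151352])}
top {'fx': 473.2524585118804, 'fy': 473.2524585118804, 'cx': 313.44347193473004, 'cy': 243.0941082596058, 'xyz': array([0.30631022, 0.04397548, 1.41441381]), 'orientation': array([ 0.16776333, -0.17047255, -1.61868244])}
{'fx': 371.64829954431775, 'fy': 371.64829954431775, 'cx': 324.3073010133919, 'cy': 243.58343163367175, 'xyz': array([0.16669584, 0.65783574, 0.37274855]), 'orientation': array([-0.238433  , -0.16606641,  1.21485025])}
```

View pics/top0.png

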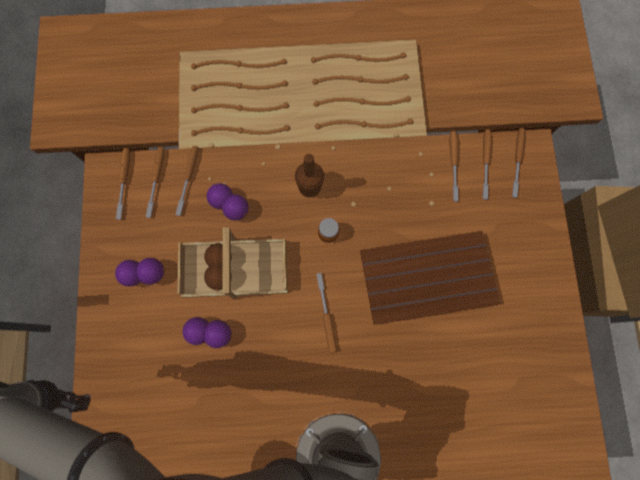

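View pics/scene0.png

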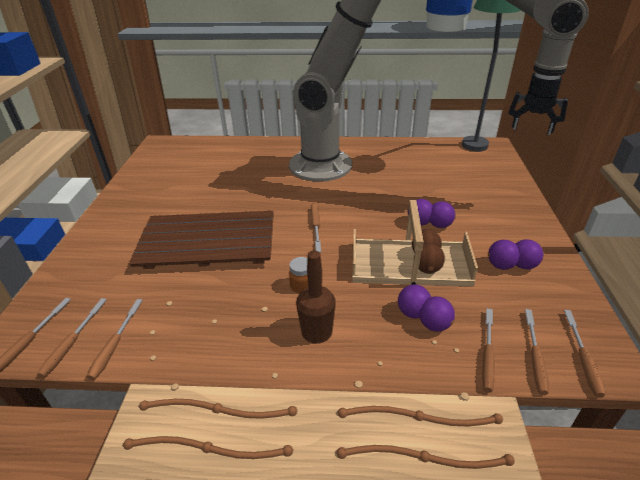

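The top view shows the tray at about (233,268), with the handle from (226,229) to (227,297). The spindle is at (214,266), the stand at (430,277), the gouge at (327,312), the jar at (328,230) and the mallet at (309,178). The purple dumbbells are decoys. Next I'll measure these.

```bash
python3 - <<'E'
from h import *
im=cv2.imread('pics/top0.png'); ci=r.camera_info('top'); hsv=cv2.cvtColor(im,cv2.COLOR_BGR2HSV)
for p in[(270,262),(226,260),(214,266),(430,262),(330,360),(190,290)]: print(p,hsv[p[1],p[0]],im[p[1],p[0]])
# pale tray
m=cv2.inRange(hsv,(12,40,90),(30,170,255)); m[:220]=0;m[305:]=0;m[:,:170]=0;m[:,295:]=0
cs=[c for c in cv2.findContours(m,0,2)[0] if cv2.contourArea(c)>200]
pts=np.vstack(cs)[:,0]
rect=cv2.minAreaRect(pts[(pts[:,0]<216)|(pts[:,0]>238)]); print('tray rect',rect)
b=cv2.boxPoints(rect); print(onz(ci,b,.052))
print('by z=.02',onz(ci,[rect[0]],.02), onz(ci,[rect[0]],.052))
# stand: dark
g=im[:,:,2].astype(int); ms=(cv2.inRange(im,(0,0,0),(255,255,105))); ms[:225]=0;ms[330:]=0;ms[:,:352]=0;ms[:,510:]=0
c=max(cv2.findContours(cv2.morphologyEx(ms,cv2.MORPH_CLOSE,np.ones((5,5))),0,2)[0],key=cv2.contourArea)
rs=cv2.minAreaRect(c);print('stand',rs);P=onz(ci,cv2.boxPoints(rs),.04);print(P,P.mean(0),np.linalg.norm(P-np.roll(P,1,0),axis=1))
v=im.copy(); 
for q in(b,cv2.boxPoints(rs)): cv2.polylines(v,[np.int32(q)],True,(0,255,0),1)
v[m>0]=(255,0,0)
a=cv2.resize(im[215:310,165:300],None,fx=5.5,fy=5.5,interpolation=2)
cv2.imwrite('pics/crop1.png',cv2.resize(v[210:340,160:510],None,fx=2.2,fy=2.2)); cv2.imwrite('pics/crop2.png',a)
E
```

```text
(270, 262) [ 15 107 122] [ 71  97 122]
(226, 260) [ 17 106 161] [ 94 132 161]
(214, 266) [ 11 159  80] [30 48 80]
(430, 262) [ 11 166  86] [30 50 86]
(330, 360) [ 14 175 127] [ 40  80 127]
(190, 290) [ 15 104 110] [ 65  88 110]
tray rect ((232.0, 262.0), (84.0, 124.0), 90.0)
[[0.69581707 0.45669875 0.052     ]
 [0.67536457 0.08752063 0.052     ]
 [0.42659597 0.09885377 0.052     ]
 [0.44601455 0.45419021 0.052     ]]
by z=.02 [[0.56448529 0.27966805 0.02      ]] [[0.5585605  0.27425921 0.052     ]]
stand ((431.3378601074219, 276.97296142578125), (76.57762908935547, 133.76390075683594), 81.02737426757812)
[[ 0.57738199 -0.10112558  0.04      ]
 [ 0.61907545 -0.49976066  0.04      ]
 [ 0.39363946 -0.50404765  0.04      ]
 [ 0.35516684 -0.11873962  0.04      ]] [ 0.48631593 -0.30591838  0.04      ] [0.22291215 0.40080953 0.22547675 0.38722399]
```

View pics/crop2.png

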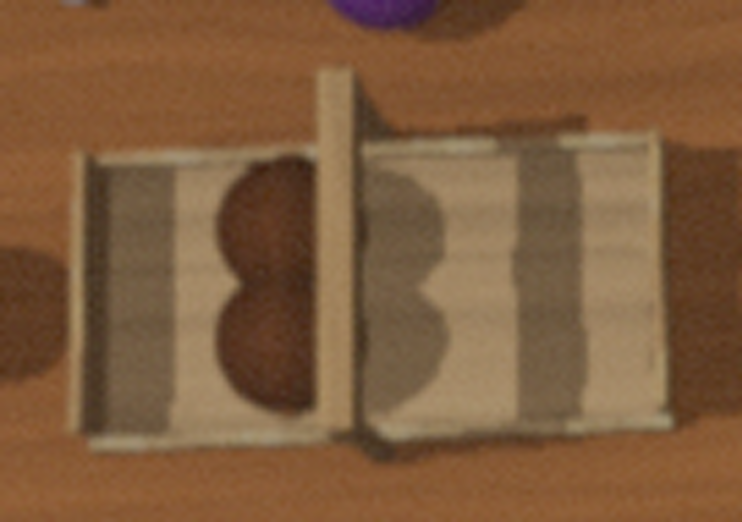

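View pics/crop1.png

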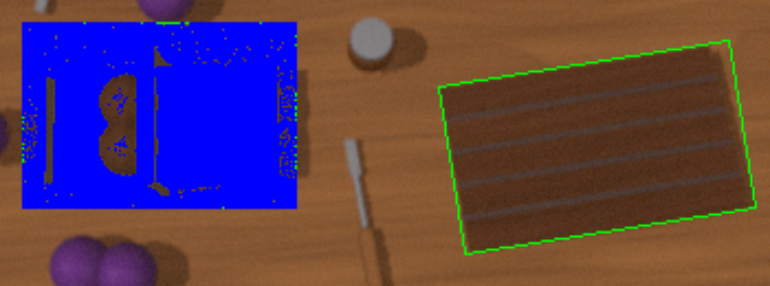

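```bash
python3 - <<'E'
from h import *
im=cv2.imread('pics/top0.png'); ci=r.camera_info('top')
f=lambda L:[((x+.5)/5.5-.5+165,(y+.5)/5.5-.5+215) for x,y in L]
E=onz(ci,f([(75,153),(70,432),(660,132),(670,425)]),.052)
print('ends',E.round(4).tolist(),'centre',E.mean(0))
ax=E[[0,1]].mean(0)-E[[2,3]].mean(0); print('len',np.linalg.norm(ax),'tray yaw',np.degrees(np.arctan2(-ax[0],ax[1])))
b=onz(ci,f([(335.5,68),(335.5,432)]),.151); d=b[0]-b[1]; print('bar',b,b.mean(0),np.linalg.norm(d),'yaw',np.degrees(np.arctan2(d[1],d[0])))
# stand by R/G threshold relative profile
hsv=cv2.cvtColor(im,cv2.COLOR_BGR2HSV)
for t in(75,85,95,105):
  ms=(cv2.GaussianBlur(im[:,:,2],(3,3),0)<t).astype(np.uint8); ms[:225]=0;ms[330:]=0;ms[:,:352]=0;ms[:,510:]=0
  c=max(cv2.findContours(cv2.morphologyEx(ms,cv2.MORPH_CLOSE,np.ones((7,7))),0,2)[0],key=cv2.contourArea)
  P=onz(ci,cv2.boxPoints(cv2.minAreaRect(c)),.04); l=P[1]-P[0]; l2=P[2]-P[1]
  L=l if np.linalg.norm(l)>np.linalg.norm(l2) else l2
  print(t,P.round(3)[:,:2].tolist(),P.mean(0).round(3),np.linalg.norm(l).round(3),np.linalg.norm(l2).round(3),'yaw',np.degrees(np.arctan(-L[0]/L[1])).round(2))
print('profile',[im[int(277-.157*(u-431)),u].tolist() for u in range(478,506,2)])
for n,uv,z in[('mallet',(309,183),.0),('jar',(328,230),.075),('gouge tip',(320,274),0),('gouge end',(332,350),0)]: print(n,onz(ci,[uv],z))
o,p,Q=pose(); print('tool axes(cols)',Q.as_matrix().round(3).tolist())
E
```

```text
ends [[0.626, 0.4317, 0.052], [0.4761, 0.4334, 0.052], [0.6202, 0.1178, 0.052], [0.4626, 0.1191, 0.052]] centre [0.54620409 0.27553006 0.052     ]
len 0.3142404059572728 tray yaw -1.7595332700099833
bar [[0.63918014 0.27342751 0.151     ]
 [0.45670729 0.27613846 0.151     ]] [0.54794371 0.27478299 0.151     ] 0.18249298585009557 yaw -0.8511635455035912
75 [[0.47, -0.35], [0.47, -0.35], [0.47, -0.347], [0.47, -0.347]] [ 0.47  -0.348  0.04 ] 0.0 0.003 yaw -3.14
85 [[0.57, -0.107], [0.612, -0.484], [0.398, -0.49], [0.358, -0.125]] [ 0.485 -0.302  0.04 ] 0.379 0.214 yaw 6.46
95 [[0.575, -0.104], [0.617, -0.493], [0.395, -0.499], [0.356, -0.122]] [ 0.486 -0.305  0.04 ] 0.391 0.222 yaw 6.21
105 [[0.577, -0.102], [0.619, -0.498], [0.394, -0.502], [0.355, -0.119]] [ 0.486 -0.305  0.04 ] 0.398 0.225 yaw 5.97
profile [[35, 51, 86], [27, 47, 82], [25, 46, 84], [33, 49, 85], [24, 47, 83], [25, 49, 81], [35, 54, 86], [34, 62, 98], [38, 63, 102], [51, 85, 136], [50, 92, 140], [59, 96, 145], [50, 90, 137], [56, 92, 140]]
mallet [[0.80707618 0.03659155 0.        ]]
jar [[ 0.63355366 -0.01076119  0.075     ]]
gouge tip [[0.51687174 0.01855221 0.        ]]
gouge end [[ 0.2917944  -0.00359833  0.        ]]
tool axes(cols) [[-0.0, 0.342, 0.94], [-0.002, 0.94, -0.342], [-1.0, -0.002, 0.0]]
```

{"name": "carry_out", "arguments": {"targets": [0.0854, -0.02, -0.023, 0.042, -0.37, 0, 0, 0.0854, -0.04, -0.046, 0.084, -0.75, 0, 0, 0.0854, -0.04, -0.069, 0.126, -1.12, 0, 0, 0.0854, -0.04, -0.092, 0.168, -1.5, 0, 0, 0.0854, -0.04, -0.115, 0.21, -1.87, 0, 0, 0.0854, -0.04, -0.138, 0.252, -2.24, 0, 0, 0.0854, -0.04, -0.161, 0.294, -2.62, 0, 0, 0.0854, -0.04, -0.184, 0.336, -3.0, 0, 0, 0.0854, -0.04, -0.207, 0.378, -3.37, 0, 0, 0.07, -0.04, -0.229, 0.42, -3.74, 0, 0, 0.06, -0.04, -0.229, 0.42, -3.74, 0, 0, 0.06, -0.04, -0.229, 0.42, -3.74, 0, 0], "squeeze": 80}}

```text
clock: 1.6
tcp_pos: [0.5464, 0.2754, 0.2498]
orientation: [0.016, 1.572, -0.019]
contact_force: [-0.4, 0.5, -0.1]
grip_width: 0.0598
```

```bash
python3 - <<'E'
from h import *
o,p,Q=pose(); print(o['clock'],p,Q.as_matrix().round(4).tolist(),o['grip_width'],o['joints'])
print(r.camera_info('wrist'))
cv2.imwrite('pics/w1.png',r.grab_frame('wrist'))
E
```

```text
1.6 [0.54644509 0.27544757 0.24979529] [[-0.0015, 0.0226, 0.9997], [-0.0015, 0.9997, -0.0226], [-1.0, -0.0016, -0.0015]] 0.059846189203186316 [-0.67359256  0.34093759  0.13560376  1.67425372 -0.0493772   1.1318774
  1.02362522]
{'fx': 371.64829954431775, 'fy': 371.64829954431775, 'cx': 324.3073010133919, 'cy': 243.58343163367175, 'xyz': array([0.47871759, 0.27768832, 0.41283074]), 'orientation': array([-0.21548163, -0.20952064,  1.53871274])}
```

View pics/w1.png

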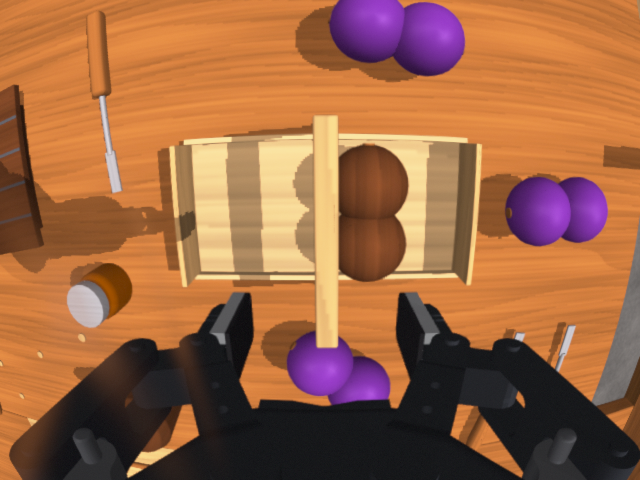

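{"name": "carry_out", "arguments": {"targets": [0.055, 0.03, 0, 0, 0, 0, 0, 0.05, 0.06, 0, 0, 0, 0, 0, 0.045, 0.09, 0, 0, 0, 0, 0, 0.04, 0.115, 0, 0, 0, 0, 0, 0.035, 0.131, 0, 0, 0, 0, 0, 0.03, 0.132, 0, 0, 0, 0, 0, 0.026, 0.132, 0, 0, 0, 0, 0, 0.024, 0.132, 0, 0, 0, 0, 0]}}

```text
clock: 2.65
tcp_pos: [0.5465, 0.2765, 0.119]
orientation: [0.016, 1.571, -0.017]
contact_force: [0.0, -0.2, 0.4]
grip_width: 0.0242
```

```bash
cat > t.py <<'E'
from h import *
RAD=None
def meas(save=None):
    """spindle centre column edges -> y in hand frame (tool y), from the wrist picture"""
    ci=r.camera_info('wrist'); o,p,Q=pose(); im=r.grab_frame('wrist')
    if save: cv2.imwrite(save,im)
    hsv=cv2.cvtColor(im,cv2.COLOR_BGR2HSV)
    m=((hsv[...,0]<16)&(hsv[...,1]>120)&(hsv[...,2]<165)).astype(np.uint8)
    return o,p,Q,ci,im,hsv,m
E
python3 - <<'E'
from t import *
o,p,Q,ci,im,hsv,m=meas('pics/w2.png'); print(o['clock'],p,o['grip_width'],o['contact_force'])
w=cv2.imread('pics/w1.png');h=cv2.cvtColor(w,cv2.COLOR_BGR2HSV)
for q in[(370,180),(370,250),(350,160),(300,180),(240,200),(435,200),(195,220),(260,150)]: print(q,h[q[1],q[0]])
E
```

```text
2.65 [0.54651625 0.27651162 0.11903071] 0.02423327308480317 [ 0.0104489  -0.23541168  0.41020198]
(370, 180) [ 11 177 137]
(370, 250) [ 11 178 139]
(350, 160) [ 10 168 100]
(300, 180) [ 16 114 181]
(240, 200) [ 16 114 176]
(435, 200) [ 16 115 167]
(195, 220) [ 15 125 141]
(260, 150) [ 22  91 250]
```

View pics/w2.png

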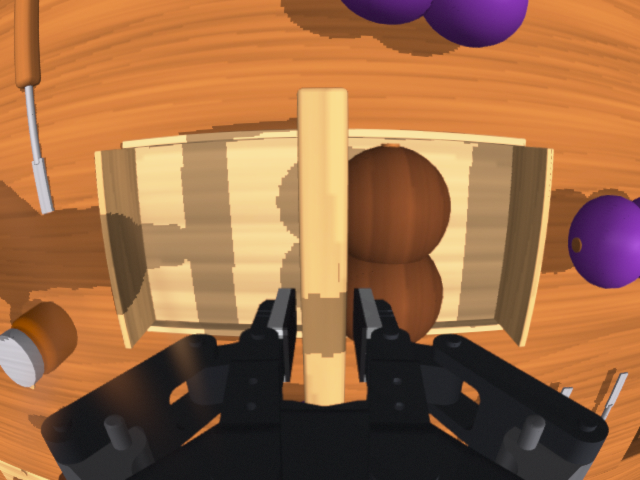

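{"name": "carry_out", "arguments": {"targets": [0.021, 0, 0, 0, 0, 0, 0, 0.018, 0, 0, 0, 0, 0, 0, 0.014, 0, 0, 0, 0, 0, 0, 0.01, 0, 0, 0, 0, 0, 0, 0.01, 0, 0, 0, 0, 0, 0]}}

```text
clock: 3.32
tcp_pos: [0.5468, 0.2767, 0.1198]
orientation: [0.017, 1.57, -0.016]
contact_force: [-1.2, -0.5, 5.1]
grip_width: 0.0156
```

```bash
cat > t.py <<'E'
from h import *
from scipy.optimize import least_squares
XB=.071
def meas(save=None):
    """(obs, ball y and z in the tool frame, rms) from the wrist picture; near ball's silhouette"""
    ci=r.camera_info('wrist'); o,p,Q=pose(); im=r.grab_frame('wrist')
    if save: cv2.imwrite(save,im)
    return (o,)+fit(im,ci,p,Q)
def fit(im,ci,p,Q):
    hsv=cv2.cvtColor(im,cv2.COLOR_BGR2HSV)
    m=((hsv[...,0]<15)&(hsv[...,1]>140)&(hsv[...,2]<165)).astype(np.uint8)
    m[:148]=0; m[330:]=0; m[:,:115]=0; m[:,530:]=0; m=cv2.morphologyEx(m,cv2.MORPH_OPEN,np.ones((5,5)))
    cs=[c[:,0] for c in cv2.findContours(m,0,cv2.CHAIN_APPROX_NONE)[0] if cv2.contourArea(c)>150]
    q=np.vstack(cs); q=q[(q[:,1]>150)&(q[:,1]<240)&((q[:,0]<293)|(q[:,0]>353))]
    d=np.float64(q)-[ci['cx'],ci['cy']]; rr=np.hypot(*d.T); th=rr/ci['fx']
    v=np.c_[np.sin(th)*d[:,0]/rr,-np.sin(th)*d[:,1]/rr,-np.cos(th)]
    v=Q.inv().apply(R.from_rotvec(ci['orientation']).apply(v)); c=Q.inv().apply(np.array(ci['xyz'])-p)
    def f(s):
        D=np.array([XB,s[0],s[1]])-c; n=np.linalg.norm(D)
        return (np.arccos(v@D/n)-np.arcsin(.04/n))*1000
    y0=np.sign((q[:,0]-323).mean())*.03
    s=least_squares(f,[y0,-.03],loss='soft_l1'); e=np.abs(s.fun)
    return s.x, np.median(np.abs(f(s.x))), len(q)
E
python3 - <<'E'
from t import *
a=meas();o=a[0]; print(o['clock'],o['tcp_pos'],o['orientation'],o['grip_width'],o['contact_force'],o['moment'],a[1:]); a=meas('pics/w3.png');print(a[1:])
E
```

```text
3.325 [0.54681977 0.27665751 0.11976152] [ 0.01658977  1.56987546 -0.01611379] 0.01556259742275133 [-1.22826372 -0.47639059  5.06158742] [-0.16437487  0.22568075  0.1172763 ] (array([ 0.04070302, -0.02691055]), np.float64(1.1271445664985669), 106)
(array([ 0.0406989 , -0.02688097]), np.float64(1.103043370801346), 106)
```

{"name": "carry_out", "arguments": {"targets": [0.01, -0.004, 0, 0, 0, 0, 0.1, 0.01, -0.011, 0, 0, 0, 0, 0.2, 0.01, -0.019, 0, 0, 0, 0, 0.3, 0.01, -0.028, 0, 0, 0, 0, 0.4, 0.01, -0.036, 0, 0, 0, 0, 0.45, 0.01, -0.04, 0, 0, 0, 0, 0.45], "squeeze": 100}}

```text
clock: 4.18
tcp_pos: [0.5471, 0.2767, 0.1606]
orientation: [0.048, 1.568, 0.015]
contact_force: [0.7, -1.6, -6.2]
grip_width: 0.015
```

```bash
cat >> t.py <<'E'
R0=R.from_rotvec([0.01658977,1.56987546,-0.01611379])
def rep(n=3,save=None):
    ts=[];ys=[]
    for i in range(n):
        a=meas(save if i==n-1 else None); o=a[0]; Q=R.from_rotvec(o['orientation']); ts.append(o['clock']); ys.append(a[1][0])
    zt=(R0.inv()*Q).as_rotvec()   # turn from level grasp, tool axes
    print('t',np.round(ts,2),'y mm',np.round(np.array(ys)*1e3,2),'v mm/s',np.round(np.polyfit(ts,ys,1)[0]*1e3,1),'rms',a[2].round(2),a[3],'tilt units',np.round(zt/.0873,3),'tcp',np.round(o['tcp_pos'],4),'F',np.round(o['contact_force'],1),'M',np.round(o['moment'],2))
E
python3 -c "
from t import *; rep(3,'pics/w4.png')"
```

```text
t [4.18 4.22 4.28] y mm [39.04 38.03 36.83] v mm/s -22.1 rms 0.77 100 tilt units [-0.001 -0.009  0.456] tcp [0.547  0.2769 0.1604] F [-0.4 -0.  -6.6] M [-0.24  0.    0.03]
```

```bash
cat > plan.py <<'E'
import numpy as np
def sim(y,v,phis,phi0,dt=.0025,mu=.012,k=.4,b=0.,h=.10):
    """phis: tilt (rad) at the end of each 1/8 s row, ramped; b: extra slope bias. h: pendulum arm"""
    p=phi0; out=[]; pv=0
    for q in phis:
        w=(q-p)/.125
        v-=.73*h*(w-pv); pv=w
        for i in range(50):
            s=p+w*(i+.5)*dt-k*y+b; 
            if v==0 and abs(s)<mu: continue
            f=-np.sign(v)*mu if v else np.sign(s)*mu
            a=-.73*9.81*(s-(-f if v==0 else f)) if v==0 else .73*9.81*(-s-np.sign(v)*mu)
            if v==0: a=-.73*9.81*(s-np.sign(s)*mu)
            vn=v+a*dt
            if v*vn<0: vn=0.
            v=vn; y+=v*dt
        p=q; out.append((y,v))
    return np.array(out)
E
python3 - <<'E'
from plan import *
for hi in(.0398,):
  for n in range(0,10):
   for lo in(0.,-.01):
    ph=[hi]*n+list(np.linspace(hi,lo,4)[1:])+[lo]*10
    o=sim(.0355,-.027,ph,.0398); print(n,lo,(o[n+2]*1e3).round(1),(o[n+6]*1e3).round(1),(o[-1]*1e3).round(1))
E
```

```text
0 0.0 [27.5 -7. ] [26.9  0. ] [26.9  0. ]
0 -0.01 [29.9  2.1] [38.  36.8] [104.1 162. ]
1 0.0 [ 17.3 -27.3] [12.6  0. ] [12.6  0. ]
1 -0.01 [ 19.8 -11.1] [22.2 17.1] [54.6 80.4]
2 0.0 [  4.3 -51.8] [-16.  -26.7] [-28.9 -12.4]
2 -0.01 [  6.8 -35.5] [0.8 0. ] [0.8 0. ]
3 0.0 [-12.  -81.4] [-55.3 -94. ] [-169.7 -250.3]
3 -0.01 [ -9.5 -65.2] [-34.2 -30. ] [-44.2   0. ]
4 0.0 [ -32.5 -117.7] [-104.  -176.9] [-343.5 -544.2]
4 -0.01 [ -30.  -101.4] [ -82.9 -112.9] [-218.1 -293.9]
5 0.0 [ -58.1 -162.1] [-164.2 -279.2] [-558.4 -907.2]
5 -0.01 [ -55.5 -145.9] [-143.2 -215.2] [-432.9 -656.9]
6 0.0 [ -89.8 -216.7] [-238.7 -405.5] [ -824.  -1355.8]
6 -0.01 [ -87.2 -200.5] [-217.6 -341.5] [ -698.5 -1105.5]
7 0.0 [-129.1 -283.9] [-330.8 -561.4] [-1152.1 -1910.1]
7 -0.01 [-126.6 -267.7] [-309.7 -497.4] [-1026.6 -1659.8]
8 0.0 [-177.7 -366.9] [-444.6 -754. ] [-1557.5 -2594.9]
8 -0.01 [-175.2 -350.6] [-423.6 -690. ] [-1432.  -2344.6]
9 0.0 [-238.  -469.1] [-585.3 -991.8] [-2058.4 -3441. ]
9 -0.01 [-235.5 -452.9] [-564.3 -927.9] [-1933.  -3190.7]
```

{"name": "carry_out", "arguments": {"targets": [0.01, 0, 0, 0, 0, 0, 0, 0.01, 0, 0, 0, 0, 0, -0.15, 0.01, 0, 0, 0, 0, 0, -0.3, 0.01, 0, 0, 0, 0, 0, -0.456, 0.01, 0, 0, 0, 0, 0, -0.456]}}

```text
clock: 4.95
tcp_pos: [0.5467, 0.2775, 0.1598]
orientation: [0.015, 1.57, -0.016]
contact_force: [0.4, -0.7, -6.5]
grip_width: 0.0152
```

```bash
python3 -c "
from t import *; rep(3,'pics/w5.png')"
```

```text
t [4.95 5.   5.05] y mm [17.16 17.18 17.25] v mm/s 1.0 rms 1.0 122 tilt units [-0.004 -0.003 -0.004] tcp [0.5468 0.2769 0.1599] F [ 0.1 -0.  -6.1] M [-0.05  0.03  0.04]
```

```bash
python3 - <<'E'
from plan import *
for hi in(.026,.03,.035):
  for n in range(0,5):
    ph=list(np.linspace(0,hi,3)[1:])+[hi]*n+list(np.linspace(hi,0,3)[1:])+[0]*8
    print(hi,n,*[(sim(.0172,0,ph,0,b=b)[-1]*1e3).round(1) for b in(-.003,0,.003)])
E
```

```text
0.026 0 [17.4  0. ] [17.1  0. ] [16.7  0. ]
0.026 1 [16.9  0. ] [16.4  0. ] [15.5  0. ]
0.026 2 [16.2  0. ] [14.5  0. ] [10.4  0. ]
0.026 3 [14.7  0. ] [10.3  0. ] [0.2 0. ]
0.026 4 [12.1  0. ] [3. 0.] [-33.2 -32.7]
0.03 0 [17.2  0. ] [16.8  0. ] [15.8  0. ]
0.03 1 [16.4  0. ] [15.6  0. ] [12.7  0. ]
0.03 2 [14.2  0. ] [10.5  0. ] [1.7 0. ]
0.03 3 [9.5 0. ] [0.4 0. ] [-37.8 -41.4]
0.03 4 [1.4 0. ] [-27.7 -13.1] [-103.9 -153.8]
0.035 0 [16.8  0. ] [15.9  0. ] [13.8  0. ]
0.035 1 [15.3  0. ] [12.5  0. ] [4.4 0. ]
0.035 2 [9.3 0. ] [0.8 0. ] [-39.2 -44.6]
0.035 3 [-2.6  0. ] [-38.9 -33.4] [-115.8 -175.2]
0.035 4 [-36.9 -18.9] [-113.9 -160.9] [-210.6 -336.4]
```

{"name": "carry_out", "arguments": {"targets": [0.01, -0.004, 0, 0, 0, 0, 0.172, 0.01, -0.013, 0, 0, 0, 0, 0.344, 0.01, -0.023, 0, 0, 0, 0, 0.344, 0.01, -0.033, 0, 0, 0, 0, 0.344, 0.01, -0.043, 0, 0, 0, 0, 0.172, 0.01, -0.053, 0, 0, 0, 0, 0, 0.01, -0.062, 0, 0, 0, 0, 0, 0.01, -0.065, 0, 0, 0, 0, 0]}}

```text
clock: 6.1
tcp_pos: [0.5471, 0.2771, 0.2257]
orientation: [0.016, 1.569, -0.016]
contact_force: [0.3, -0.5, -6.2]
grip_width: 0.015
```

```bash
python3 -c "
from t import *; rep(3,'pics/w6.png'); print(R.from_rotvec(r.get_obs()['orientation']).as_matrix().round(3).tolist())"
```

```text
t [6.1  6.15 6.2 ] y mm [4.39 4.31 4.35] v mm/s -0.4 rms 2.93 178 tilt units [ 0.    -0.007 -0.001] tcp [0.5469 0.2767 0.2252] F [ 1.   0.  -6.5] M [-0.02 -0.01  0.03]
[[0.001, 0.021, 1.0], [-0.0, 1.0, -0.021], [-1.0, -0.0, 0.001]]
```

View pics/w6.png

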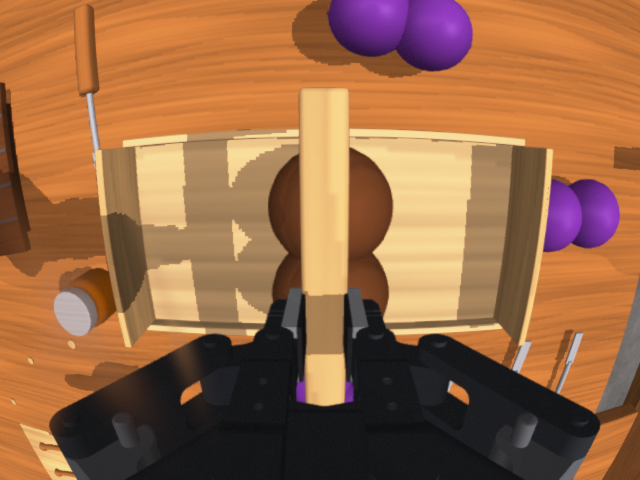

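{"name": "carry_out", "arguments": {"targets": [0.01, 0, -0.001, 0, 0, 0, 0, 0.01, 0, -0.003, 0, -0.01, 0, 0, 0.01, 0, -0.006, -0.0005, -0.015, 0, 0, 0.01, 0, -0.01, -0.001, -0.025, 0, 0, 0.01, 0, -0.015, -0.0013, -0.035, 0, 0, 0.01, 0, -0.021, -0.0018, -0.05, 0, 0, 0.01, 0, -0.028, -0.0024, -0.07, 0, 0, 0.01, 0, -0.036, -0.0031, -0.09, 0, 0, 0.01, 0, -0.045, -0.0039, -0.11, 0, 0, 0.01, 0, -0.054, -0.0047, -0.13, 0, 0, 0.01, 0, -0.063, -0.0055, -0.155, 0, 0, 0.01, 0, -0.072, -0.0063, -0.175, 0, 0]}}

```text
clock: 7.75
tcp_pos: [0.5388, 0.2041, 0.2248]
orientation: [0.004, 1.57, -0.004]
contact_force: [0.2, -0.4, -7.1]
grip_width: 0.0146
```

{"name": "carry_out", "arguments": {"targets": [0.01, 0, -0.009, -0.0009, -0.02, 0, 0, 0.01, 0, -0.018, -0.0018, -0.045, 0, 0, 0.01, 0, -0.027, -0.0027, -0.065, 0, 0, 0.01, 0, -0.036, -0.0036, -0.09, 0, 0, 0.01, 0, -0.045, -0.0045, -0.11, 0, 0, 0.01, 0, -0.054, -0.0054, -0.13, 0, 0, 0.01, 0, -0.063, -0.0063, -0.155, 0, 0, 0.01, 0, -0.072, -0.0072, -0.175, 0, 0, 0.01, 0, -0.081, -0.0081, -0.2, 0, 0, 0.01, 0, -0.09, -0.009, -0.22, 0, 0, 0.01, 0, -0.099, -0.01, -0.24, 0, 0, 0.01, 0, -0.108, -0.011, -0.265, 0, 0]}}

```text
clock: 9.25
tcp_pos: [0.5272, 0.0955, 0.2249]
orientation: [-0.014, 1.57, 0.014]
contact_force: [-0.5, -0.9, -6.6]
grip_width: 0.0151
```

```bash
python3 -c "
from t import *; rep(1,'pics/w7.png')" 2>&1 | tail -3
```

```text
t.py:30: RankWarning: Polyfit may be poorly conditioned
  print('t',np.round(ts,2),'y mm',np.round(np.array(ys)*1e3,2),'v mm/s',np.round(np.polyfit(ts,ys,1)[0]*1e3,1),'rms',a[2].round(2),a[3],'tilt units',np.round(zt/.0873,3),'tcp',np.round(o['tcp_pos'],4),'F',np.round(o['contact_force'],1),'M',np.round(o['moment'],2))
t [9.25] y mm [8.03] v mm/s 0.4 rms 3.5 174 tilt units [-0.441 -0.003 -0.005] tcp [0.5272 0.0955 0.2249] F [-0.5 -0.9 -6.6] M [-0.01 -0.    0.  ]
```

{"name": "carry_out", "arguments": {"targets": [0.01, 0, -0.004, -0.0005, -0.01, 0, 0, 0.01, 0, -0.01, -0.0012, -0.025, 0, 0, 0.01, 0, -0.018, -0.0022, -0.045, 0, 0, 0.01, 0, -0.027, -0.0033, -0.065, 0, 0, 0.01, 0, -0.036, -0.0044, -0.09, 0, 0, 0.01, 0, -0.045, -0.0055, -0.11, 0, 0, 0.01, 0, -0.054, -0.0066, -0.135, 0, 0, 0.01, 0, -0.063, -0.0077, -0.155, 0, 0, 0.01, 0, -0.072, -0.0089, -0.18, 0, 0, 0.01, 0, -0.081, -0.01, -0.2, 0, 0, 0.01, 0, -0.09, -0.011, -0.225, 0, 0, 0.01, 0, -0.099, -0.0122, -0.245, 0, 0]}}

```text
clock: 10.8
tcp_pos: [0.5164, -0.0059, 0.225]
orientation: [-0.03, 1.57, 0.029]
contact_force: [-0.4, -0.0, -7.0]
grip_width: 0.0147
```

{"name": "carry_out", "arguments": {"targets": [0.01, 0, -0.009, -0.0013, -0.02, 0, 0, 0.01, 0, -0.018, -0.0026, -0.045, 0, 0, 0.01, 0, -0.027, -0.0039, -0.065, 0, 0, 0.01, 0, -0.036, -0.0052, -0.09, 0, 0, 0.01, 0, -0.045, -0.0065, -0.11, 0, 0, 0.01, 0, -0.054, -0.0078, -0.135, 0, 0, 0.01, 0, -0.063, -0.0091, -0.155, 0, 0, 0.01, 0, -0.072, -0.0104, -0.18, 0, 0, 0.01, 0, -0.081, -0.0117, -0.2, 0, 0, 0.01, 0, -0.09, -0.013, -0.225, 0, 0, 0.01, 0, -0.099, -0.0143, -0.245, 0, 0, 0.01, 0, -0.108, -0.0156, -0.27, 0, 0]}}

```text
clock: 12.3
tcp_pos: [0.5048, -0.115, 0.2251]
orientation: [-0.049, 1.569, 0.047]
contact_force: [0.1, -1.0, -7.1]
grip_width: 0.0152
```

```bash
python3 -W ignore -c "
from t import *; rep(1,'pics/w8.png')" 2>&1 | tail -3
```

```text
t.py:30: RankWarning: Polyfit may be poorly conditioned
  print('t',np.round(ts,2),'y mm',np.round(np.array(ys)*1e3,2),'v mm/s',np.round(np.polyfit(ts,ys,1)[0]*1e3,1),'rms',a[2].round(2),a[3],'tilt units',np.round(zt/.0873,3),'tcp',np.round(o['tcp_pos'],4),'F',np.round(o['contact_force'],1),'M',np.round(o['moment'],2))
t [12.3] y mm [7.71] v mm/s 0.3 rms 3.61 173 tilt units [-0.941 -0.    -0.016] tcp [ 0.5048 -0.115   0.2251] F [ 0.1 -1.  -7.1] M [-0.06 -0.01 -0.02]
```

{"name": "carry_out", "arguments": {"targets": [0.01, 0, -0.004, -0.0007, -0.01, 0, 0, 0.01, 0, -0.01, -0.0017, -0.025, 0, 0, 0.01, 0, -0.018, -0.003, -0.045, 0, 0, 0.01, 0, -0.027, -0.0046, -0.065, 0, 0, 0.01, 0, -0.036, -0.0061, -0.09, 0, 0, 0.01, 0, -0.045, -0.0077, -0.11, 0, 0, 0.01, 0, -0.054, -0.0092, -0.135, 0, 0, 0.01, 0, -0.063, -0.0107, -0.155, 0, 0, 0.01, 0, -0.072, -0.0122, -0.18, 0, 0, 0.01, 0, -0.081, -0.0138, -0.2, 0, 0, 0.01, 0, -0.09, -0.0153, -0.225, 0, 0, 0.01, 0, -0.099, -0.0168, -0.245, 0, 0]}}

```text
clock: 13.85
tcp_pos: [0.4936, -0.217, 0.2253]
orientation: [-0.066, 1.569, 0.062]
contact_force: [0.3, -0.8, -7.0]
grip_width: 0.015
```

{"name": "carry_out", "arguments": {"targets": [0.01, 0, -0.009, -0.0017, -0.02, 0, 0, 0.01, 0, -0.018, -0.0035, -0.045, 0, 0, 0.01, 0, -0.026, -0.005, -0.065, 0, 0, 0.01, 0, -0.034, -0.0065, -0.085, 0, 0, 0.01, 0, -0.042, -0.008, -0.105, 0, 0, 0.01, 0, -0.05, -0.0095, -0.125, 0, 0, 0.01, 0, -0.057, -0.011, -0.145, 0, 0, 0.01, 0, -0.064, -0.0123, -0.165, 0, 0, 0.01, 0, -0.07, -0.0135, -0.18, 0, 0, 0.01, 0, -0.075, -0.0145, -0.195, 0, 0, 0.01, 0, -0.079, -0.0152, -0.205, 0, 0, 0.01, 0, -0.081, -0.0156, -0.21, 0, 0]}}

```text
clock: 15.35
tcp_pos: [0.4846, -0.2992, 0.2254]
orientation: [-0.08, 1.569, 0.077]
contact_force: [0.8, -0.3, -6.7]
grip_width: 0.0152
```

```bash
python3 -W ignore -c "
from t import *; rep(3,'pics/w9.png'); cv2.imwrite('pics/top9.png',r.grab_frame('top')); cv2.imwrite('pics/scene9.png',r.grab_frame('scene')); rep(1)" 2>&1 | grep ^t
```

```text
t [15.35 15.4  15.45] y mm [6.89 6.72 6.42] v mm/s -4.7 rms 3.34 174 tilt units [-1.379e+00  1.000e-03 -2.700e-02] tcp [ 0.4846 -0.2991  0.2254] F [ 0.3  0.6 -7.1] M [-0.03  0.06  0.02]
t [15.6] y mm [6.48] v mm/s 0.2 rms 3.36 175 tilt units [-1.384  0.    -0.025] tcp [ 0.4848 -0.2988  0.2255] F [ 0.1  0.2 -6.9] M [-0.    0.04 -0.04]
```

View pics/w9.png

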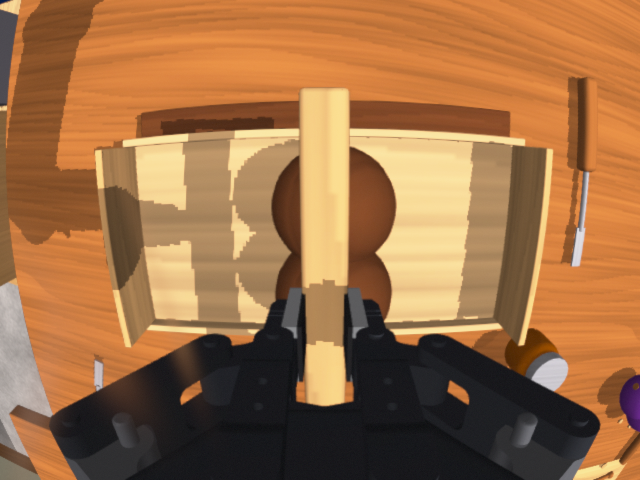

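View pics/top9.png

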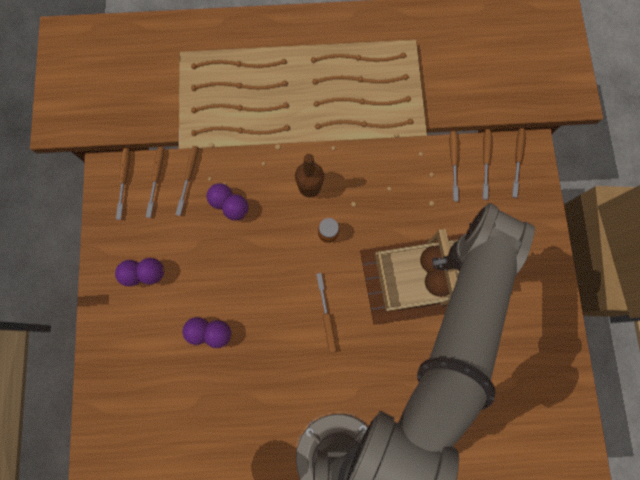

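{"name": "carry_out", "arguments": {"targets": [0.01, 0, 0, 0, 0, 0, 0, 0.01, 0, 0, 0, 0, 0, 0, 0.01, 0, 0, 0, 0, 0, 0, 0.01, 0, 0, 0, 0, 0, 0, 0.01, 0, 0, 0, 0, 0, 0, 0.01, 0, 0, 0, 0, 0, 0, 0.01, 0, 0, 0, 0, 0, 0, 0.01, 0, 0, 0, 0, 0, 0, 0.01, 0, 0, 0, 0, 0, 0, 0.01, 0, 0, 0, 0, 0, 0, 0.01, 0, 0, 0, 0, 0, 0, 0.01, 0, 0, 0, 0, 0, 0]}}

```text
clock: 17.15
tcp_pos: [0.4847, -0.2988, 0.2254]
orientation: [-0.08, 1.569, 0.077]
contact_force: [0.1, 0.5, -7.2]
grip_width: 0.0144
```

```bash
python3 -W ignore - 2>&1 <<'E' | grep -v Warn
from t import *
rep(2)
ci=r.camera_info('wrist'); q=np.float64([(140,114),(325,103),(510,112)])
d=q-[ci['cx'],ci['cy']]; rr=np.hypot(*d.T); th=rr/ci['fx']
v=np.c_[np.sin(th)*d[:,0]/rr,-np.sin(th)*d[:,1]/rr,-np.cos(th)]; v=R.from_rotvec(ci['orientation']).apply(v); c=np.array(ci['xyz'])
P=c+v*((.04-c[2])/v[:,2])[:,None]; print(P)
o,p,Q=pose(); print('tool frame',Q.inv().apply(P-p), 'world',p,Q.as_matrix().round(3).tolist())
E
```

```text
t [17.15 17.2 ] y mm [6.52 6.46] v mm/s -1.1 rms 3.32 175 tilt units [-1.385e+00  1.000e-03 -2.500e-02] tcp [ 0.4848 -0.2988  0.2255] F [ 0.1  0.5 -6.8] M [-0.05  0.02  0.01]
[[ 0.3988104  -0.49267031  0.04      ]
 [ 0.38059991 -0.30826669  0.04      ]
 [ 0.35933856 -0.12409412  0.04      ]]
tool frame [[ 0.18574383 -0.18401073 -0.10502532]
 [ 0.18538128  0.00128928 -0.10472116]
 [ 0.18501639  0.18666419 -0.10747569]] world [ 0.48475661 -0.29873921  0.22545893] [[0.001, -0.1, 0.995], [-0.002, 0.995, 0.1], [-1.0, -0.002, 0.001]]
```

{"name": "carry_out", "arguments": {"targets": [0.01, 0, 0, 0, 0, 0, 0, 0.01, 0, 0, 0, 0, 0, 0, 0.01, 0, 0, 0, 0, 0, 0, 0.01, 0, 0, 0, 0, 0, 0, 0.01, 0, 0, 0, 0, 0, 0, 0.01, 0, 0, 0, 0, 0, 0, 0.01, 0, 0, 0, 0, 0, 0, 0.01, 0, 0, 0, 0, 0, 0, 0.01, 0, 0, 0, 0, 0, 0, 0.01, 0, 0, 0, 0, 0, 0, 0.01, 0, 0, 0, 0, 0, 0, 0.01, 0, 0, 0, 0, 0, 0]}}

```text
clock: 18.75
tcp_pos: [0.4848, -0.2987, 0.2255]
orientation: [-0.08, 1.569, 0.077]
contact_force: [0.7, 0.0, -6.7]
grip_width: 0.0152
```

{"name": "carry_out", "arguments": {"targets": [0.01, 0, 0, 0, 0, 0, 0, 0.01, 0, 0, 0, 0, 0, 0, 0.01, 0, 0, 0, 0, 0, 0, 0.01, 0, 0, 0, 0, 0, 0, 0.01, 0, 0, 0, 0, 0, 0, 0.01, 0, 0, 0, 0, 0, 0, 0.01, 0, 0, 0, 0, 0, 0, 0.01, 0, 0, 0, 0, 0, 0, 0.01, 0, 0, 0, 0, 0, 0, 0.01, 0, 0, 0, 0, 0, 0]}}

```text
clock: 20.0
tcp_pos: [0.4848, -0.2987, 0.2254]
orientation: [-0.08, 1.569, 0.077]
contact_force: [0.0, 0.2, -7.7]
grip_width: 0.0147
```

```bash
python3 -W ignore -c "
from t import *; rep(2)" | grep ^t
```

```text
t [20.   20.05] y mm [6.45 6.49] v mm/s 0.8 rms 3.35 174 tilt units [-1.384  0.    -0.025] tcp [ 0.4847 -0.2988  0.2255] F [-1.1  0.2 -7.4] M [-0.    0.02  0.01]
```

{"name": "carry_out", "arguments": {"targets": [0.01, 0.002, 0, 0.0005, 0, 0, 0, 0.01, 0.006, 0, 0.001, 0, 0, 0.01, 0.01, 0.012, 0, 0.0015, 0, 0, 0.01, 0.01, 0.019, 0, 0.002, 0, 0, 0.02, 0.01, 0.026, 0, 0.0025, 0, 0, 0.02, 0.01, 0.033, 0, 0.003, 0, 0, 0.02, 0.01, 0.04, 0, 0.0035, 0, 0, 0.02, 0.01, 0.046, 0, 0.004, 0, 0, 0.02, 0.01, 0.051, 0, 0.004, 0, 0, 0.02, 0.01, 0.055, 0, 0.004, 0, 0, 0.02, 0.01, 0.057, 0, 0.004, 0, 0, 0.02, 0.01, 0.058, 0, 0.004, 0, 0, 0.02]}}

```text
clock: 21.6
tcp_pos: [0.4889, -0.2985, 0.1675]
orientation: [-0.079, 1.568, 0.078]
contact_force: [-0.2, -0.6, -6.1]
grip_width: 0.0148
```

{"name": "carry_out", "arguments": {"targets": [0.01, 0.001, 0, 0, 0, 0, 0, 0.01, 0.002, 0, 0, 0, 0, 0, 0.01, 0.003, 0, 0, 0, 0, 0, 0.01, 0.004, 0, 0, 0, 0, 0, 0.01, 0.005, 0, 0, 0, 0, 0, 0.01, 0.006, 0, 0, 0, 0, 0, 0.01, 0.0065, 0, 0, 0, 0, 0, 0.01, 0.007, 0, 0, 0, 0, 0]}}

```text
clock: 22.6
tcp_pos: [0.4889, -0.2985, 0.1604]
orientation: [-0.079, 1.569, 0.078]
contact_force: [-1.4, -0.1, -6.7]
grip_width: 0.015
```

```bash
python3 -W ignore -c "
from t import *; rep(2)" | grep ^t
```

```text
t [22.6  22.65] y mm [6.72 6.69] v mm/s -0.7 rms 3.71 174 tilt units [-1.385e+00  1.000e-03 -6.000e-03] tcp [ 0.4888 -0.2985  0.1604] F [ 0.2 -1.  -7. ] M [-0.04 -0.01 -0.  ]
```

{"name": "carry_out", "arguments": {"targets": [0.01, 0.0005, 0, 0, 0, 0, 0, 0.01, 0.001, 0, 0, 0, 0, 0, 0.01, 0.0015, 0, 0, 0, 0, 0, 0.01, 0.0015, 0, 0, 0, 0, 0]}}

```text
clock: 23.2
tcp_pos: [0.4889, -0.299, 0.1598]
orientation: [-0.079, 1.568, 0.078]
contact_force: [-4.7, 0.8, 6.2]
grip_width: 0.0147
```

{"name": "carry_out", "arguments": {"targets": [0.016, -0.0004, 0, 0, 0, 0, 0, 0.018, -0.0004, 0, 0, 0, 0, 0, 0.021, -0.0004, 0, 0, 0, 0, 0, 0.025, -0.0004, 0, 0, 0, 0, 0, 0.032, -0.0004, 0, 0, 0, 0, 0, 0.04, -0.0004, 0, 0, 0, 0, 0, 0.05, -0.0004, 0, 0, 0, 0, 0, 0.05, -0.0004, 0, 0, 0, 0, 0], "squeeze": 20}}

```text
clock: 24.2
tcp_pos: [0.4889, -0.299, 0.1602]
orientation: [-0.079, 1.568, 0.078]
contact_force: [0.1, 0.6, 0.1]
grip_width: 0.0501
```

```bash
python3 -W ignore -c "
from t import *; rep(2,'pics/w10.png'); print('t',r.get_obs()['grip_width'])" | grep ^t
```

```text
t [24.2  24.25] y mm [7.03 7.02] v mm/s -0.3 rms 3.74 174 tilt units [-1.38  -0.008 -0.011] tcp [ 0.4889 -0.299   0.1602] F [-0.1  0.1 -0.5] M [-0.03  0.02 -0.06]
t 0.049826885342610726
```

View pics/w10.png

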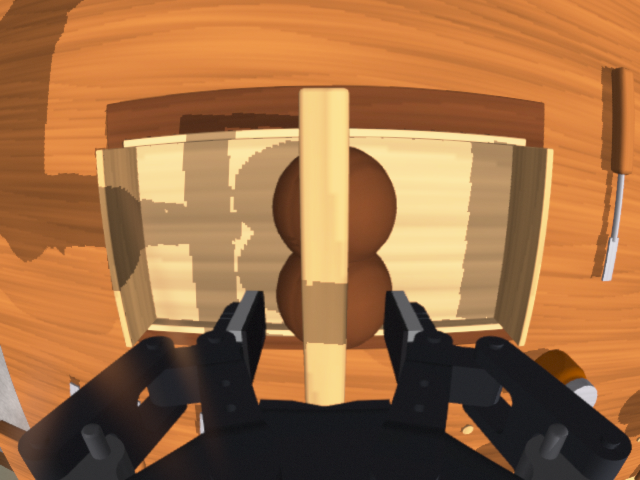

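The tray is released, with the spindle centred under the bar (columns 273–396, bar at 324). Stand is visible along both long sides. I'll lift the hand straight up, then move it back towards the robot so the top camera has a clear view.

{"name": "carry_out", "arguments": {"targets": [0.05, -0.01, 0, 0, 0, 0, 0, 0.05, -0.03, 0, 0, 0, 0, 0, 0.05, -0.055, 0, 0, 0, 0, 0, 0.05, -0.085, 0, 0, 0, 0, 0, 0.05, -0.115, 0, 0, 0, 0, 0, 0.05, -0.145, 0, 0, 0, 0, 0, 0.05, -0.155, 0.03, 0, 0, 0, 0, 0.05, -0.16, 0.07, 0, 0, 0, 0, 0.05, -0.16, 0.11, 0, 0, 0, 0, 0.05, -0.16, 0.15, 0, 0, 0, 0, 0.05, -0.16, 0.18, 0, 0, 0, 0, 0.05, -0.16, 0.19, 0, 0, 0, 0]}}

```text
clock: 25.8
tcp_pos: [0.4698, -0.1083, 0.3208]
orientation: [-0.081, 1.567, 0.08]
contact_force: [-0.5, 0.0, 0.4]
grip_width: 0.0502
```

{"name": "carry_out", "arguments": {"targets": [0.05, 0, 0.03, 0, 0, 0, 0, 0.05, 0, 0.07, 0, 0, 0, 0, 0.05, 0, 0.11, 0, 0, 0, 0, 0.05, 0, 0.15, 0, 0, 0, 0, 0.05, 0, 0.18, 0, 0, 0, 0, 0.05, 0, 0.2, 0, 0, 0, 0, 0.05, 0, 0.2, 0, 0, 0, 0, 0.05, 0, 0.2, 0, 0, 0, 0]}}

```text
clock: 26.8
tcp_pos: [0.4498, 0.089, 0.3208]
orientation: [-0.079, 1.567, 0.078]
contact_force: [-0.3, 0.1, -0.7]
grip_width: 0.0498
```

```bash
python3 - <<'E'
from h import *
a=r.grab_frame('top'); b=r.grab_frame('scene'); cv2.imwrite('pics/top11.png',a)
z=cv2.resize(a[210:340,340:520],None,fx=3.3,fy=3.3); cv2.imwrite('pics/f.png',z)
d=cv2.absdiff(r.grab_frame('scene'),b); print(r.get_obs()['clock'],r.get_obs()['contact_force'],(d.max(2)>40).sum())
E
```

```text
26.95 [-0.17339773  0.52692698  0.13863592] 0
```

View pics/f.png

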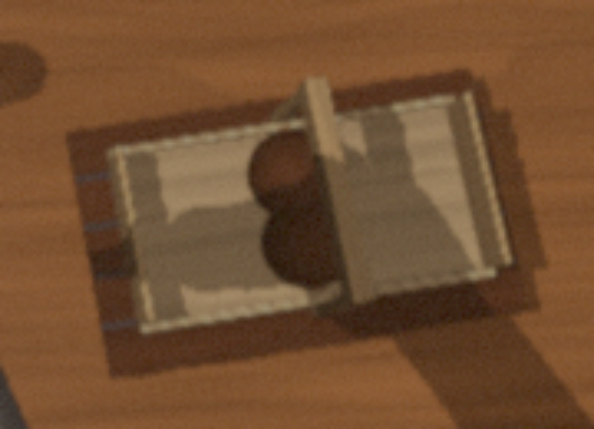

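```bash
python3 - <<'E'
from h import *
ci=r.camera_info('top'); f=lambda L:[((x+.5)/3.3-.5+340,(y+.5)/3.3-.5+210) for x,y in L]
T=onz(ci,f([(112,150),(143,330),(473,93),(510,262)]),.092); print('tray',T.round(3).tolist(),T.mean(0))
S=onz(ci,f([(68,135),(110,375)]),.04); print('stand left',S.round(3).tolist())
y=np.array([-.1,.995]); print('along y: stand left',(S[:,:2]@y).round(3),'tray left',(T[:2,:2]@y).round(3),'tray right',(T[2:,:2]@y).round(3))
print('spindle',onz(ci,f([(297,208)]),.088)[:,:2]@y,'tray mid',T.mean(0)[:2]@y)
E
```

```text
tray [[0.549, -0.135, 0.092], [0.394, -0.148, 0.092], [0.582, -0.452, 0.092], [0.434, -0.464, 0.092]] [ 0.48972492 -0.2996552   0.092     ]
stand left [[0.574, -0.104, 0.04], [0.36, -0.124, 0.04]]
along y: stand left [-0.161 -0.16 ] tray left [-0.189 -0.187] tray right [-0.507 -0.505]
spindle [-0.33716531] tray mid -0.34712941111946477
```

```bash
python3 -c "
from h import *
print(r.hand_in())"
```

```text
the job is handed in; nothing more can be done
None
```

The tray is on the drying stand, the hand is clear of it, and the job is handed in. The clock read about 27 s of the 72 s allowed.

- **Lift:** I gripped the cross handle and lifted the tray. Short tilts of the hand rolled the spindle from 41 mm off the middle to about 4 mm.
- **Carry and hold:** I carried the tray slowly to above the stand. There the spindle stayed at about 6.5 mm off the middle, without visible movement, for about 4.5 s.
- **Set down:** I lowered the tray level, with about 6 N of contact force on landing. I then opened the fingers gently and drew the hand up and away.

**Last checks:**
- **Tray:** It lies parallel to the stand, with about 27 mm of margin at each end. The right end is partly in shadow, so that margin relies on the stand's known length.
- **Spindle:** The wrist camera put it 7 mm off the middle, at rest, just after release. The top camera gave a rougher 10 mm. The two differ by 3 mm, but both are well inside the 4 cm limit.
- **Stillness and contact:** Two scene pictures taken just after the hand stopped showed no movement. The force on the tool was about zero.
- **Other things on the bench:** None looked moved in the pictures I viewed, but I did not measure them again at the end.

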